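# Load the smoker from the slide-top box

## Robot

A 6-joint arm with a two-finger parallel gripper is mounted at the origin on the work surface. World frame = base frame: x ahead of the robot, y to its left, z up, the work surface at z = 0. Lengths are in m, angles in rad, forces in N, time in s.
With the tool pointing down it reaches from about 0.35 to 0.85 m from the base axis. Payload 8.1 kg.
Tool frame: the origin (TCP) lies midway between the tips of the shut fingers; the grasp point (between the pads) lies 19 mm behind it; z points along the fingers, y is the line along which they close (so a half turn about z gives the same grasp; the last joint's range is limited). The gripper opens to 93 mm and grips with 3 to 60 N. Pads are 15 mm wide; open, the fingers measure 128 mm over their backs; the gripper's body (75 mm by 188 mm) begins 65 mm behind the grasp point.
Start: joints at [1.131, 0.13, 1.488, -0, 1.523, -0.085], TCP at [0.208, 0.563, 0.219] pointing down, gripper open.
Joint ranges: [-2.96, 2.96], [-0.89, 2.26], [0.02, 2.5], [-1.34, 4.48], [0, 2.73], [-2.66, 2.66]. Speed limits (rad/s): [2.39, 2.39, 2.79, 3.14, 3.14, 3.14].

## Interface

Orientations are given as a unit quaternion [x, y, z, w].
In Python, from bench import * gives the robot as it stands.
- The arm moves only by the tool apply_moves, never from a script. Its argument "commands" is one flat list of numbers, 5 for each row, row after row: the shift along the tool's x, y, z in mm, then the turn about the tool's z in rad, then the opening, from 0 (shut) to 1 (fully open). A call has 1 to 20 rows; each row is the pose to reach, as a shift and turn from the pose commanded when the call began, along the tool's axes at that moment; what a row does not reach only later rows make up. A row lasts 1/8 s, in which the tool goes at most 62.5 mm and 10.7 degrees, less where a joint would pass 70% of its speed; a pose out of reach is approached as far as the arm can. A call with a gripper value outside its range is refused whole. The fingers move at their own pace and stop on an object; the grip force is fixed at half the most. Time passes only in rows, so rows that repeat a pose let the fingers close. It gives the time, the measured TCP pose, the force, the opening and the grip force at its end, in the units of the state.
- get_obs(): the state, without advancing time (a new reading comes with each control period).
- get_image(name): name is "side" or "top" or "wrist"; returns a dict with "frame" (400x640x3 uint8, blue, green, red), "depth" (400x640 float32, m along the optical axis (not along the pixel's ray), 0 where there is no reading), "fx", "fy", "cx", "cy" (pixels), "rvec" (rotation vector, rad) and "tvec" (3), from world to camera coordinates, as OpenCV has them. Camera axes: x right, y down, z forward; pixel columns grow to the right and rows downward; lengths in m; the calibration is good to about 2 mm. A picture is of the moment at which its call begins.
- sign_off(): hands the job in; it is judged then, once.
The state is a dict: "clock": time; "joint_pos": joint angles; "joint_vel": joint speeds; "joint_efforts": joint torques, N m; "tool_pos": TCP position; "ee_rot": TCP orientation; "wrist_force": force on the tool from outside, world axes, zero at the start; "moment": the same for the moment, N m; "finger_gap": finger opening in m; "finger_force": force on a finger pad.
Only numpy, scipy, OpenCV 4.12 (cv2) and the standard library are available. Lean on these libraries where they do the work, as an engineer would, in place of code of your own. Each camera call takes 0.05 s, during which the arm holds its last target. There are 200 camera calls.

## Task

Slide the lid of the wooden box right open, forcing it over its ridge, and put all the wood chunks that are in the box onto the floor of the steel tray. Slide the loaded tray fully home into the slot of the smoker and slide the lid fully shut over its ridge again, in whichever order you like. Only when both are done, turn the gas valve from shut to half open (lever at 45 degrees to the pipe); leave the other kitchen things where they are.

Things in the scene. Friction and masses are not known exactly. Their poses are not given: they have to be found in the camera images.
- box_mid (a point): Wooden slide-top box, fixed to the table, 180 long (its x) by 136 wide (its y) by 71 mm high, open inside 160 by 116 mm. This point is the centre of its inner floor, 8 mm above the table. Its x axis is the direction in which the lid slides open, z is up. Side walls and the -x end wall are 71 mm high over the table; the +x end wall, over which the lid slides out, is 53 mm high. A small rounded ridge lies on top of the +x end wall.
- lid (a joint): How far the lid of the box is slid open, in m: 0 = fully shut, 0.16 = the end stop, fully open (it cannot come off). A flat wooden lid held in side grooves, its top 64 mm above the table; sliding it takes about 1.5 N. A rib under it rides over a sprung ridge between 0.006 and 0.018 (a click), with 7 to 12 N of push or pull; below that it is home past the ridge.
- lid_grip (a point): Centre of the upright grip bar on the lid; the bar is 14 thick along the slide (box x), 50 long across it (box y), and 28 mm high, its foot on the lid; the point is 78 mm above the table, half-way up. It lies at box x = -30 mm when shut and moves with the lid along box x. Same axes as the box.
- chunk1_mid (a point): Centre of a chunk of dark smoking wood, 30 by 30 by 42 mm (its z is the long axis), about 26 g. It starts standing on the floor of the box, in a row along box x with the others; two to four chunks are there, the rest are absent (None).
- chunk2_mid (a point): Centre of a chunk of dark smoking wood, 30 by 30 by 42 mm (its z is the long axis), about 26 g. It starts standing on the floor of the box, in a row along box x with the others; two to four chunks are there, the rest are absent (None).
- chunk3_mid (a point): Centre of a chunk of dark smoking wood, 30 by 30 by 42 mm (its z is the long axis), about 26 g. It starts standing on the floor of the box, in a row along box x with the others; two to four chunks are there, the rest are absent (None).
- chunk4_mid (a point): Centre of a chunk of dark smoking wood, 30 by 30 by 42 mm (its z is the long axis), about 26 g. It starts standing on the floor of the box, in a row along box x with the others; two to four chunks are there, the rest are absent (None).
- tray_mid (a point): Steel tray, loose on the table, 0.4 kg, 120 long (its x) by 150 wide (its y), rim 15 mm high, 4 mm thick walls and floor. This point is the centre of the top of its floor, 4 mm above the table. Its +x end goes first into the smoker; its handle is at the -x end. It is slid along the table.
- tray_grip (a point): On the tray's handle: an upright flat plate 32 long (tray x), 12 thick (tray y), reaching from 2 to 52 mm above the table, 135 mm behind the tray's centre on its -x side, joined to the tray by a strap 20 wide whose top is 6 mm above the table. The point is in the plate's middle, 35 mm above the table. Same axes as the tray.
- slot (a point): Middle of the mouth of the smoker's tray slot, at table level in the smoker's front face. Its x axis points into the smoker, z up. The slot is 162 wide, 75 high and 132 mm deep to its back stop, with the table as its floor; the tray is fully home when its front edge meets the stop, its centre then 72 mm inside the mouth and its handle standing out in front. The smoker is a dark steel box, fixed, 300 wide (y), 220 deep (x), 140 mm high (carry handle on top to 168 mm).
- valve (a joint): Angle of the gas valve's lever, rad: 0 = shut, the lever square across the pipe, pointing to the smoker's -y side; 1.57 = fully open, the lever along the pipe, pointing to the smoker's -x (towards the robot); 0.785 = half open. It grows clockwise seen from above, turns with 0.12 N m of friction and stays where it is left.
- valve_axis (a point): On the upright axis of the gas valve, at the top face of the lever, 100 mm above the table; on the brass pipe (20 mm thick, 60 mm above the table) that runs along the smoker's x on its right, 200 mm from the slot's middle. Its axes are the smoker's (same as the slot's) and do not turn with the lever.
- valve_grip (a point): Middle of the upright black tab on the valve lever, 70 mm from the axis; the tab is 32 long along the lever, 12 thick, 28 mm high from the lever's top face (100 to 128 mm above the table). Its y axis points along the lever from its tip back to the axis; it turns with the lever.
- jar: Bystander: glass jar with a steel cap, 76 mm across, 120 high; origin under its centre.
- spoon: Bystander: wooden spoon 260 mm long lying along its x; leave alone.
- whisk: Bystander: steel whisk about 250 mm long lying along its x; leave alone.
- bowl: Bystander: small earthenware bowl, 110 mm across, 45 high; origin under its centre.
- mug: Bystander: white mug, 80 mm across, 90 high; origin under its centre.
- oil: Bystander: green glass bottle, 64 mm across, 220 high; origin under its centre.
There are look-alikes about, which are no part of the job. Leave any turquoise look-alike of the part that bears box_mid alone.

How it is judged:
By the outcome, as a careful person would: the job done as asked, in the order asked, and still so for the second after the job is handed in, with the robot touching nothing.
Of chunk1, chunk2, chunk3, chunk4 only 2 to 4 are there at a start; the rules pass over those that are not, and their reading is None.
At some moment in a run one of tray may be knocked a few centimetres aside while the robot is not near it.
Once in a run the grip may slacken for a moment while it holds something.
It also fails if it takes over 208 s, if anything falls off the work surface, if the arm or the gripper's body presses on something with over 40 N, if the wrist force passes 120 N, or if a joint passes its speed limit or range.

## Working session

There is one attempt and no reset: what is moved stays moved. The work goes in short steps, Python scripts to look and compute and a tool call to move; the robot and the scene stay as the last step left them, time stands still between calls to the robot, and variables do not carry over. Pictures are saved under pics/ and viewed, at most 14 in all, crops included, and the job is handed in when it is done.

Besides the shell and the picture viewer there is one more tool, called after "Call:" by a JSON object that holds its "fn" and its "kwargs". apply_moves: Moves the arm, as the interface text tells. Its arguments: {"type":"object","properties":{"commands":{"type":"array"}},"required":["commands"]}

```bash
mkdir -p pics; cat > h.py <<'E'
from bench import *
import numpy as np, cv2
from scipy.spatial.transform import Rotation as R
def cap(n):
    im=get_image(n); np.savez('last_%s.npz'%n, **im); return im
def load(n): return dict(np.load('last_%s.npz'%n))
def world(im,u,v,d=None,z=None):
    Rm=cv2.Rodrigues(np.array(im['rvec'],float))[0]; t=np.array(im['tvec'],float).ravel()
    ray=np.array([(u-im['cx'])/im['fx'],(v-im['cy'])/im['fy'],1.])
    c=-Rm.T@t; r=Rm.T@ray
    if z is not None: return c+r*(z-c[2])/r[2]
    if d is None:
        p=im['depth'][int(v)-1:int(v)+2,int(u)-1:int(u)+2]; d=np.median(p[p>0])
    return c+r*d
def pix(im,p):
    q,_=cv2.projectPoints(np.array([p],float),np.array(im['rvec'],float),np.array(im['tvec'],float),np.array([[im['fx'],0,im['cx']],[0,im['fy'],im['cy']],[0,0,1.]]),None); return q.ravel()
def cloud(im):
    Rm=cv2.Rodrigues(np.array(im['rvec'],float))[0]; t=np.array(im['tvec'],float).ravel()
    v,u=np.mgrid[0:400,0:640]; d=im['depth']
    P=np.stack([(u-im['cx'])/im['fx']*d,(v-im['cy'])/im['fy']*d,d],-1)
    W=(P-t)@Rm; W[d<=0]=np.nan; return W
def crop(im,x0,y0,x1,y1,s,name): cv2.imwrite('pics/'+name,cv2.resize(im['frame'][y0:y1,x0:x1],None,fx=s,fy=s,interpolation=cv2.INTER_CUBIC))
def shift(p,yaw=None):
    # mm along tool axes to bring TCP to p
    o=get_obs(); r=R.from_quat(o['ee_rot']); return np.round(r.inv().apply(np.array(p)-o['tool_pos'])*1000,1)
E
python3 - <<'E'
from h import *
for n in ('top','side'):
    im=cap(n); crop(im,0,0,640,400,1.25,n+'0.png'); print(n,im['fx'],-cv2.Rodrigues(np.array(im['rvec'],float))[0].T@np.ravel(im['tvec']))
o=get_obs(); print(o['clock'],o['tool_pos'],o['ee_rot'],R.from_quat(o['ee_rot']).as_matrix(),o['finger_gap'])
E
```

```text
top 485.36343369108926 [0.30638591 0.03590461 1.6408216 ]
side 503.91821633877066 [-0.41824934 -0.95396533  1.30232318]
0.1 [0.20821253 0.5622006  0.21773196] [ 1.76476239e-01  9.84304578e-01 -7.67883604e-04 -2.10043452e-04] [[-9.37712186e-01  3.47412418e-01 -6.84519884e-04]
 [ 3.47413063e-01  9.37711095e-01 -1.43752734e-03]
 [ 1.42467041e-04 -1.58579805e-03 -9.99998732e-01]] 0.09302557943931694
```

View pics/top0.png

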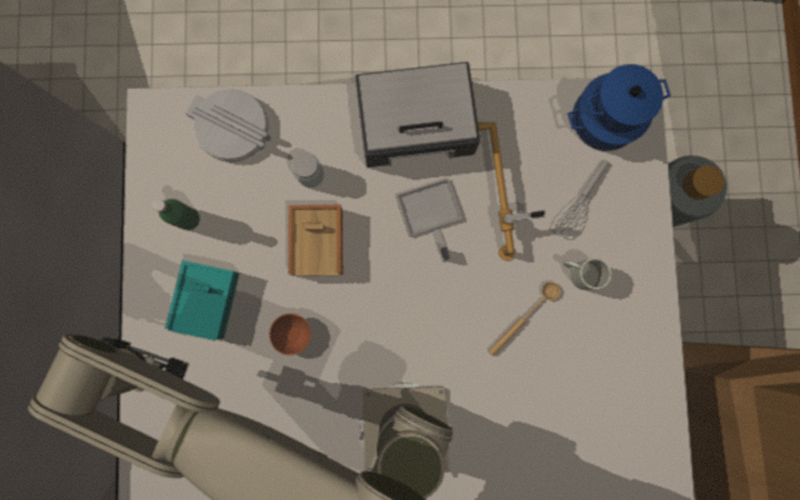

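View pics/side0.png

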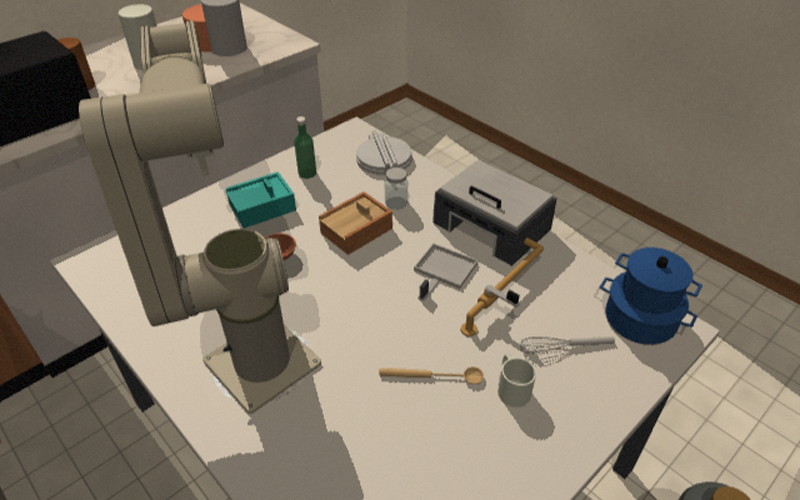

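Box candidates (viewed top picture): the wooden box at (315,240), with its grip bar at (315,227), and a turquoise look-alike at (202,300). I choose the wooden one. The tray is at (432,208) with its handle at (444,252), the smoker at (418,112), the valve hub at (505,217), and the black tab at (537,213).

```bash
python3 - <<'E'
from h import *
im=load('top'); W=cloud(im)
def rect(name,x0,y0,x1,y1,z0,z1):
    S=W[int(y0/1.25):int(y1/1.25),int(x0/1.25):int(x1/1.25)].reshape(-1,3)
    S=S[(S[:,2]>z0)&(S[:,2]<z1)]
    (c,s,a)=cv2.minAreaRect(S[:,:2].astype(np.float32)); m=S.mean(0)
    print(name,len(S),'c',np.round(c,4),'size',np.round(s,3),'ang',round(a,1),'zmed',round(np.median(S[:,2]),4),'mean',np.round(m,4))
rect('boxall',275,190,355,285,.04,.12)
rect('boxwall',275,190,355,285,.067,.074)
rect('lid',275,190,355,285,.058,.067)
rect('bar',290,210,345,245,.08,.1)
rect('tray',390,172,470,240,.007,.022)
rect('handle',430,230,460,270,.03,.06)
rect('smoker',345,55,485,170,.125,.146)
rect('tab',515,200,550,225,.115,.135)
rect('lever',498,205,522,230,.088,.11)
rect('pipe',485,120,515,205,.05,.07)
rect('jar',285,145,325,190,.09,.13)
rect('bowl',265,310,312,360,.03,.06)
rect('mug',575,255,612,292,.06,.1)
crop(im,200,120,450,240,3.2,'c1.png')
E
```

```text
boxall 2374 c [0.5009 0.2256] size [0.137 0.184] ang 89.1 zmed 0.0663 mean [0.5007 0.2256 0.0674]
boxwall 826 c [0.5008 0.2257] size [0.137 0.184] ang 89.0 zmed 0.0697 mean [0.5026 0.2262 0.0699]
lid 1285 c [0.501  0.2249] size [0.134 0.184] ang 89.2 zmed 0.0639 mean [0.4955 0.225  0.0636]
bar 74 c [0.5259 0.2039] size [0.094 0.025] ang 72.5 zmed 0.0916 mean [0.5321 0.2246 0.0917]
tray 766 c [ 0.5957 -0.083 ] size [0.215 0.187] ang 88.3 zmed 0.0096 mean [ 0.589  -0.0787  0.0109]
handle 43 c [ 0.4604 -0.1164] size [0.031 0.013] ang 14.9 zmed 0.0509 mean [ 0.4602 -0.1156  0.0504]
smoker 5251 c [ 0.8287 -0.0494] size [0.22  0.298] ang 5.5 zmed 0.1404 mean [ 0.8258 -0.0482  0.1394]
tab 46 c [ 0.5476 -0.3477] size [0.012 0.032] ang 5.4 zmed 0.1262 mean [ 0.5471 -0.3473  0.1258]
lever 90 c [ 0.5397 -0.2875] size [0.025 0.043] ang 3.4 zmed 0.1 mean [ 0.5409 -0.2854  0.0994]
pipe 283 c [ 0.6955 -0.2586] size [0.228 0.029] ang 6.0 zmed 0.0666 mean [ 0.6987 -0.261   0.0659]
jar 417 c [0.6886 0.2426] size [0.068 0.073] ang 24.8 zmed 0.1199 mean [0.6861 0.2408 0.1164]
bowl 293 c [0.2604 0.2966] size [0.107 0.105] ang 0.9 zmed 0.0417 mean [0.2579 0.3028 0.0411]
mug 242 c [ 0.3935 -0.495 ] size [0.079 0.08 ] ang 15.0 zmed 0.0828 mean [ 0.3956 -0.4933  0.0816]
```

View pics/c1.png

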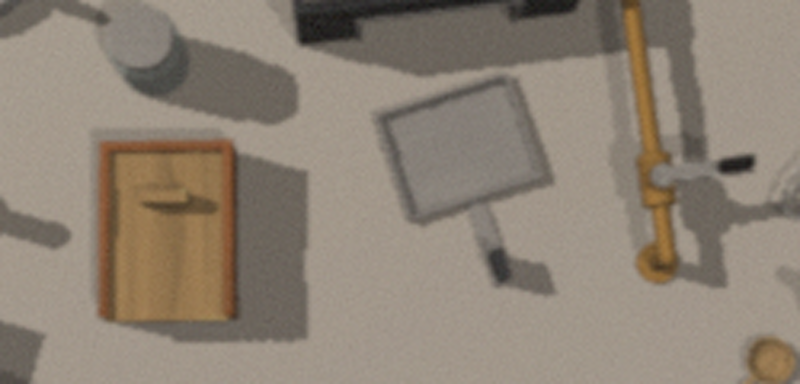

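```bash
cat >> h.py <<'E'
def plan(*pts):
    # each pt (x,y,z,yaw of tool y deg, mod 180): shift mm in current tool axes and turn rad (smallest)
    o=get_obs(); r=R.from_quat(o['ee_rot']); m=r.as_matrix(); y0=np.degrees(np.arctan2(m[1,1],m[0,1]))
    print('now',np.round(o['tool_pos'],4),'yaw',round(y0,1),'gap',round(o['finger_gap'],4),'ff',np.round(o['finger_force'],1),'F',np.round(o['wrist_force'],1),'t',round(o['clock'],2),'j6',round(o['joint_pos'][5],2))
    for x,y,z,a in pts:
        d=(a-y0+90)%180-90
        print(np.round(r.inv().apply(np.array([x,y,z])-o['tool_pos'])*1000,1),'turn',round(-np.radians(d),3))
E
python3 - <<'E'
from h import *
plan((.531,.2248,.16,-.9),(.531,.2248,.067,-.9))
E
```

```text
now [0.2082 0.5622 0.2177] yaw 69.7 gap 0.093 ff 0.0 F [-0.3  0.4  0.3] t 0.1 j6 -0.09
[-419.9 -204.2   58. ] turn 1.232
[-419.9 -204.   151. ] turn 1.232
```

Call:
{"fn": "apply_moves", "kwargs": {"commands": [-420,-204,0,1.232,1,-420,-204,0,1.232,1,-420,-204,0,1.232,1,-420,-204,0,1.232,1,-420,-204,0,1.232,1,-420,-204,0,1.232,1,-420,-204,0,1.232,1,-420,-204,0,1.232,1,-420,-204,20,1.232,1,-420,-204,58,1.232,0.6,-420,-204,58,1.232,0.6,-420,-204,58,1.232,0.6]}}

```text
clock: 1.6
tool_pos: [0.5309, 0.2262, 0.1611]
ee_rot: [0.712, 0.702, -0.0, -0.0]
wrist_force: [-0.1, -0.1, 0.4]
finger_gap: 0.0673
finger_force: 0.0
```

```bash
python3 - <<'E'
from h import *
plan((.531,.2248,.067,-.9))
im=cap('wrist'); W=cloud(im); S=W.reshape(-1,3)
S=S[(S[:,2]>.084)&(S[:,2]<.1)&(abs(S[:,0]-.53)<.04)&(abs(S[:,1]-.225)<.05)]
print(len(S), cv2.minAreaRect(S[:,:2].astype(np.float32)) if len(S)>5 else '')
crop(im,0,0,640,400,1,'w1.png')
E
```

```text
now [0.5309 0.2262 0.1611] yaw -0.9 gap 0.0673 ff 0.0 F [-0.1 -0.1  0.4] t 1.6 j6 0.33
[-1.4  0.2 94.1] turn 0.001
1337 ((0.5342158675193787, 0.2238818258047104), (0.05000583082437515, 0.013687072321772575), 88.8660659790039)
```

View pics/w1.png

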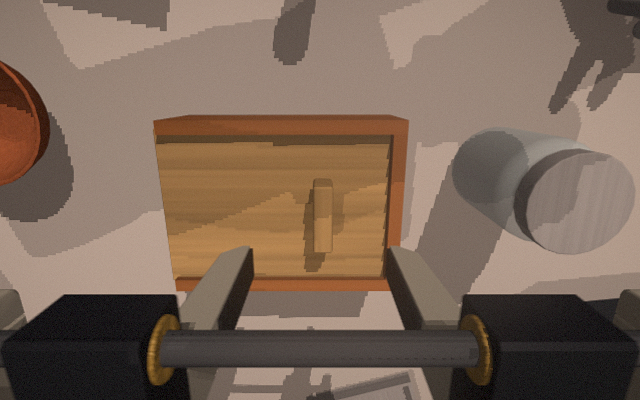

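The picture shows the bar at (323,215) between the fingers, its measured size 50x13.7 mm as given. I'll descend and close.

Call:
{"fn": "apply_moves", "kwargs": {"commands": [-1.5,2,40,0,0.6,-1.5,2,80,0,0.6,-1.5,2,93,0,0.6,-1.5,2,93,0,0.6,-1.5,2,93,0,0,-1.5,2,93,0,0,-1.5,2,93,0,0,-1.5,2,93,0,0,-1.5,2,93,0,0]}}

```text
clock: 2.78
tool_pos: [0.5334, 0.2239, 0.0678]
ee_rot: [0.713, 0.701, 0.0, -0.0]
wrist_force: [-0.7, -0.9, 2.5]
finger_gap: 0.0137
finger_force: 30.0
```

Call:
{"fn": "apply_moves", "kwargs": {"commands": [0,-4,0,0,0,0,-8,0,0,0,0,-12,0,0,0,0,-16,0,0,0,0,-20,0,0,0,0,-30,0,0,0,0,-45,0,0,0,0,-60,0,0,0,0,-75,0,0,0,0,-90,0,0,0,0,-105,0,0,0,0,-120,0,0,0,0,-135,0,0,0,0,-148,0,0,0,0,-156,0,0,0,0,-159,0,0,0,0,-159,0,0,0,0,-159,0,0,0]}}

```text
clock: 5.03
tool_pos: [0.3736, 0.2262, 0.0677]
ee_rot: [0.713, 0.701, -0.0, -0.0]
wrist_force: [-1.9, -6.1, 7.4]
finger_gap: 0.0136
finger_force: 30.0
```

Call:
{"fn": "apply_moves", "kwargs": {"commands": [0,0,0,0,0.4,0,0,0,0,0.4,0,0,-30,0,0.4,0,0,-90,0,0.5,0,60,-140,-0.4,0.55,0,120,-150,-0.9,0.55,0,160,-150,-1.571,0.55,0,160,-150,-1.571,0.55,0,160,-150,-1.571,0.55,0,160,-150,-1.571,0.55,0,160,-150,-1.571,0.55,0,160,-150,-1.571,0.55]}}

```text
clock: 6.52
tool_pos: [0.5339, 0.2242, 0.217]
ee_rot: [0.04, 0.999, 0.0, -0.001]
wrist_force: [-0.2, -0.2, 0.5]
finger_gap: 0.0511
finger_force: 0.0
```

```bash
python3 - <<'E'
from h import *
plan()
im=cap('wrist'); W=cloud(im); crop(im,0,0,640,400,1,'w2.png')
t=cap('top'); T=cloud(t)
for nm,c in (('wrist',W),('top',T)):
    bx=np.array([-.9999,.0157]); by=np.array([-.0157,-.9999])
    S=c.reshape(-1,3); S=S[(S[:,2]>.043)&(S[:,2]<.056)]
    d=S[:,:2]-np.array([.5015,.225]); q=np.stack([d@bx,d@by],1); k=(abs(q[:,0])<.074)&(abs(q[:,1])<.05); q=q[k]
    print(nm,len(q), np.histogram(q[:,0],bins=np.arange(-.08,.081,.005))[0], q.mean(0) if len(q) else '', np.percentile(q[:,1],[1,99]) if len(q) else '')
S=T.reshape(-1,3)
k=(S[:,2]>.083)&(S[:,2]<.1)&(abs(S[:,0]-.37)<.05)&(abs(S[:,1]-.225)<.05);print('bar',np.nanmean(S[k],0))
E
```

```text
now [0.5339 0.2242 0.217 ] yaw 85.4 gap 0.0511 ff 0.0 F [-0.2 -0.2  0.5] t 6.53 j6 -1.18
wrist 1883 [  0  97 141 144 149 149 166  51   9 146 162 160 161 165 174   9   0   0
   0   0   0   0   0   0   0   0   0   0   0   0   0   0] [-0.03788949  0.00466576] [-0.01112043  0.02026805]
top 45 [ 0  0  0  0  0  0  0  0  0  2  7  8  8 10  8  2  0  0  0  0  0  0  0  0
  0  0  0  0  0  0  0  0] [-0.01671438 -0.00030982] [-0.01045064  0.01330966]
bar [nan nan nan]<stdin>:11: RuntimeWarning: Mean of empty slice
```

View pics/w2.png

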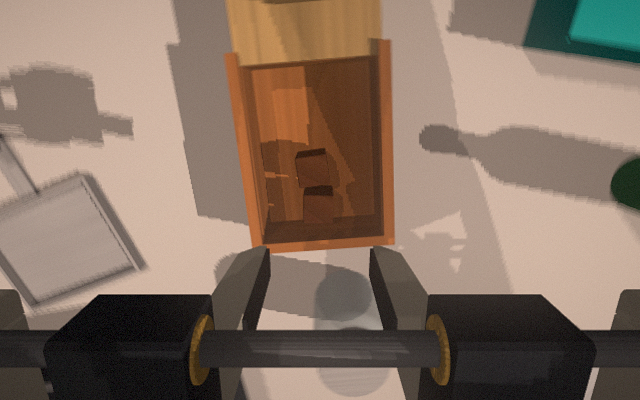

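The view shows the box open and two chunks, tops at (313,170) and (318,205), with the rest of the floor empty. Next I measure each one and the tray.

```bash
cat >> h.py <<'E'
def mrect(im,x,y,rx,ry,z0,z1,name=''):
    S=cloud(im).reshape(-1,3); k=(S[:,2]>z0)&(S[:,2]<z1)&(abs(S[:,0]-x)<rx)&(abs(S[:,1]-y)<ry); S=S[k]
    if len(S)<6: print(name,len(S)); return
    c,s,a=cv2.minAreaRect(S[:,:2].astype(np.float32)); print(name,len(S),np.round(c,4),np.round(s,3),round(a,1),'z',np.round(np.median(S[:,2]),4),'mean',np.round(S[:,:2].mean(0),4)); return np.array(c)
E
python3 - <<'E'
from h import *
im=load('wrist'); t=load('top')
mrect(im,.521,.225,.018,.03,.043,.056,'A'); mrect(im,.560,.223,.0165,.03,.043,.056,'B')
mrect(im,.372,.225,.03,.04,.084,.1,'bar')
h=mrect(t,.46,-.116,.03,.03,.035,.06,'handle')
mrect(t,.59,-.08,.085,.1,.0115,.019,'rim')
mrect(im,.59,-.08,.12,.12,.0115,.019,'rimw')
plan()
E
```

```text
A 986 [0.5217 0.2188] [0.03 0.03] 2.9 z 0.0487 mean [0.521  0.2188]
B 905 [0.5604 0.221 ] [0.03 0.03] 84.8 z 0.0487 mean [0.5596 0.2208]
bar 0
handle 42 [ 0.4608 -0.1166] [0.031 0.013] 16.1 z 0.053 mean [ 0.4606 -0.116 ]
rim 197 [ 0.5814 -0.081 ] [0.148 0.151] 16.7 z 0.0144 mean [ 0.5913 -0.083 ]
rimw 1505 [ 0.5909 -0.0799] [0.12  0.153] 16.3 z 0.0135 mean [ 0.5911 -0.06  ]
now [0.534  0.2241 0.2171] yaw 85.2 gap 0.051 ff 0.0 F [-0.6 -0.9 -0.9] t 6.62 j6 -1.18
```

```bash
python3 - <<'E'
from h import *
plan((.5213,.219,.1,92.5),(.5213,.219,.017,92.5))
E
```

```text
now [0.534  0.2241 0.2171] yaw 85.2 gap 0.051 ff 0.0 F [-0.6 -0.9 -0.9] t 6.62 j6 -1.18
[ 12.1  -6.2 117.1] turn -0.128
[ 12.   -6.2 200.1] turn -0.128
```

Call:
{"fn": "apply_moves", "kwargs": {"commands": [12,-6.2,50,-0.128,0.5,12,-6.2,100,-0.128,0.5,12,-6.2,117,-0.128,0.5,12,-6.2,117,-0.128,0.5]}}

```text
clock: 7.12
tool_pos: [0.5211, 0.2186, 0.0999]
ee_rot: [-0.02, 1.0, -0.0, -0.001]
wrist_force: [0.1, 0.7, 0.4]
finger_gap: 0.0464
finger_force: 0.0
```

```bash
python3 - <<'E'
from h import *
plan((.5213,.219,.017,92.5))
E
```

```text
now [0.5211 0.2186 0.0999] yaw 92.2 gap 0.0464 ff 0.0 F [0.1 0.7 0.4] t 7.12 j6 -1.3
[-0.4  0.4 82.9] turn -0.005
```

Call:
{"fn": "apply_moves", "kwargs": {"commands": [0,0,30,0,0.5,0,0,60,0,0.5,0,0,82,0,0.5,0,0,82,0,0.5,0,0,82,0,0,0,0,82,0,0,0,0,82,0,0,0,0,82,0,0,0,0,40,0,0,0,0,0,0,0,0,0,-40,0,0,0,0,-40,0,0]}}

```text
clock: 8.62
tool_pos: [0.5248, 0.2197, 0.1459]
ee_rot: [-0.021, 1.0, 0.001, 0.004]
wrist_force: [-0.5, 0.9, -0.5]
finger_gap: 0.0302
finger_force: 3.4
```

```bash
python3 - <<'E'
from h import *
t=cap('top'); mrect(t,.46,-.116,.05,.05,.035,.06,'handle')
mrect(t,.59,-.08,.1,.1,.0115,.019,'rim')
plan()
E
```

```text
handle 41 [ 0.4608 -0.1167] [0.031 0.013] 16.1 z 0.0512 mean [ 0.4606 -0.1159]
rim 203 [ 0.5949 -0.0761] [0.194 0.165] 7.1 z 0.0142 mean [ 0.5916 -0.0744]
now [0.5234 0.2193 0.1432] yaw 92.4 gap 0.0301 ff 3.0 F [-0.9  0.3 -0.5] t 8.68 j6 -1.31
```

Call:
{"fn": "apply_moves", "kwargs": {"commands": [0,0,0,0,0,0,0,0,0,0,0,0,0,0,0,0,0,0,0,0,0,0,0,0,0]}}

```text
clock: 9.3
tool_pos: [0.5218, 0.2187, 0.1404]
ee_rot: [-0.021, 1.0, -0.0, -0.0]
wrist_force: [-0.7, 0.3, -0.9]
finger_gap: 0.0302
finger_force: 30.0
```

```bash
python3 - <<'E'
from h import *
im=cap('wrist'); crop(im,160,100,500,400,1.6,'w3.png')
# place targets: tray frame
c=np.array([.5905,-.0797]);a=np.radians(16.2);x=np.array([np.cos(a),np.sin(a)]);y=np.array([-np.sin(a),np.cos(a)])
pA=c-.0*x+.03*y; pB=c-.0*x-.03*y; print(pA,pB)
plan((*pA,.14,106.2),(*pA,.03,106.2))
E
```

```text
[ 0.58213027 -0.05089119] [ 0.59886973 -0.10850881]
now [0.5219 0.2187 0.1405] yaw 92.4 gap 0.0298 ff 30.0 F [-0.6 -0.4 -0.1] t 9.35 j6 -1.31
[ -49.1 -271.9    0.5] turn -0.242
[ -49.1 -271.9  110.5] turn -0.242
```

View pics/w3.png

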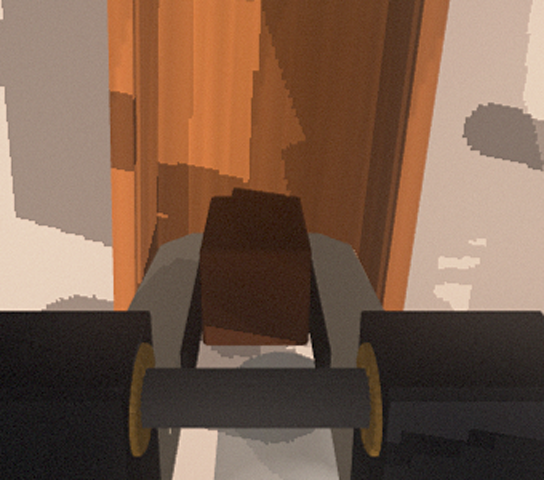

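The chunk is still held, at (255,270) in the crop. I check how far it slipped or tilted when the grip slackened.

```bash
python3 - <<'E'
from h import *
im=load('wrist'); W=cloud(im); o=get_obs()['tool_pos']
for v in range(205,330,8):
    u=int(160+255/1.6); p=W[v,u]; print(v,np.round((p-o)*1000,1),im['frame'][v,u])
E
```

```text
205 [  11.8    0.4 -133.4] [ 40  79 139]
213 [  18.9    0.7 -132.7] [ 43  79 138]
221 [  24.     0.9 -126. ] [17 29 59]
229 [-16.4  -0.7  -2.8] [21 32 58]
237 [-16.6  -0.7   8.1] [20 35 57]
245 [-15.9  -0.7  16.1] [25 30 52]
253 [-15.9  -0.7  24.4] [19 31 50]
261 [-13.9  -0.6  28.2] [25 34 64]
269 [-9.9 -0.5 27.7] [26 37 62]
277 [-5.9 -0.3 27.3] [28 35 61]
285 [-2.2 -0.1 27.7] [32 38 60]
293 [ 1.1 -0.  28.7] [29 36 56]
301 [ 5.7  0.2 27.8] [25 37 53]
309 [ 9.8  0.3 27.7] [25 44 77]
317 [ 131.8    5.2 -141.7] [ 96 106 121]
325 [ 135.8    5.4 -134.3] [ 93  99 107]
```

Call:
{"fn": "apply_moves", "kwargs": {"commands": [-49,-272,0,-0.242,0,-49,-272,0,-0.242,0,-49,-272,0,-0.242,0,-49,-272,0,-0.242,0,-49,-272,0,-0.242,0,-49,-272,0,-0.242,0,-49,-272,40,-0.242,0,-49,-272,80,-0.242,0,-49,-272,105,-0.242,0,-49,-272,116,-0.242,0,-49,-272,119.5,-0.242,0,-49,-272,119.5,-0.242,0,-49,-272,119.5,-0.242,0]}}

```text
clock: 10.98
tool_pos: [0.5831, -0.0511, 0.0225]
ee_rot: [-0.141, 0.99, -0.0, 0.001]
wrist_force: [-0.2, -0.5, -0.5]
finger_gap: 0.03
finger_force: 30.0
```

```bash
python3 - <<'E'
from h import *
plan()
t=cap('top'); mrect(t,.46,-.116,.05,.05,.035,.06,'handle')
E
```

```text
now [ 0.5831 -0.0511  0.0225] yaw 106.2 gap 0.03 ff 30.0 F [-0.2 -0.5 -0.5] t 10.97 j6 -2.03
handle 0
```

Call:
{"fn": "apply_moves", "kwargs": {"commands": [0,0,3,0,0,0,0,4,0,0,0,0,4,0,0,0,0,4,0,0.25,0,0,4,0,0.45,0,0,4,0,0.45,0,0,-30,0,0.5,0,0,-80,0,0.5,0,0,-130,0,0.5,45,80,-130,0.1,0.5,45,80,-130,0.1,0.5]}}

```text
clock: 12.4
tool_pos: [0.5155, 0.0145, 0.1519]
ee_rot: [-0.091, 0.996, 0.0, 0.001]
wrist_force: [0.3, -0.2, -1.3]
finger_gap: 0.0468
finger_force: 0.0
```

```bash
python3 - <<'E'
from h import *
t=cap('wrist'); 
mrect(t,.59,-.08,.12,.14,.0115,.019,'rim')
mrect(t,.583,-.051,.05,.05,.04,.055,'A')
mrect(t,.46,-.116,.05,.05,.035,.06,'handle')
crop(t,0,0,640,400,1,'w4.png')
plan((.5603,.221,.15,86),(.5603,.221,.1,86))
E
```

```text
rim 2212 [ 0.6094 -0.0705] [0.287 0.16 ] 23.2 z 0.0137 mean [ 0.5681 -0.0798]
A 967 [ 0.5799 -0.0514] [0.03 0.03] 15.5 z 0.0447 mean [ 0.5774 -0.0539]
handle 1138 [ 0.4614 -0.1179] [0.032 0.013] 16.2 z 0.0502 mean [ 0.4607 -0.1161]
now [0.5136 0.0164 0.1513] yaw 100.6 gap 0.0466 ff 0.0 F [ 2.5  2.5 -1.1] t 12.45 j6 -1.82
[-83.4 192.6   1.5] turn 0.254
[-83.4 192.5  51.5] turn 0.254
```

View pics/w4.png

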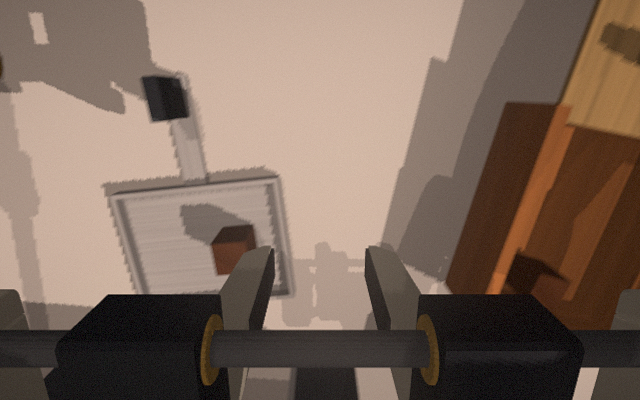

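Chunk A stands on the tray at (233,245), and the tray hasn't moved. Now chunk B.

Call:
{"fn": "apply_moves", "kwargs": {"commands": [-60,192,0,0.254,0.5,-60,192,0,0.254,0.5,-60,192,0,0.254,0.5,-60,192,0,0.254,0.5,-60,192,0,0.254,0.5,-60,192,0,0.254,0.5,-60,192,0,0.254,0.5]}}

```text
clock: 13.32
tool_pos: [0.5407, 0.2114, 0.1512]
ee_rot: [0.036, 0.999, -0.0, -0.0]
wrist_force: [0.9, -1.2, 0.2]
finger_gap: 0.0467
finger_force: 0.0
```

```bash
python3 - <<'E'
from h import *
t=cap('wrist'); 
c=mrect(t,.5603,.221,.03,.03,.043,.056,'B')
plan((*c,.1,86),(*c,.017,86),(.5603,.221,.017,86))
E
```

```text
B 1812 [0.5647 0.219 ] [0.055 0.041] 89.2 z 0.0488 mean [0.5658 0.2202]
now [0.5407 0.2115 0.1512] yaw 85.8 gap 0.0468 ff 0.0 F [ 0.4  0.1 -0.7] t 13.38 j6 -1.21
[-23.4   9.2  51.2] turn -0.003
[-23.4   9.2 134.2] turn -0.003
[-18.9  10.9 134.2] turn -0.003
```

```bash
python3 - <<'E'
from h import *
t=load('wrist'); 
c=mrect(t,.5555,.221,.022,.03,.046,.0515,'B')
E
```

```text
B 1308 [0.5605 0.2207] [0.03 0.03] 83.9 z 0.0487 mean [0.5599 0.2206]
```

Call:
{"fn": "apply_moves", "kwargs": {"commands": [-19,11,30,0.02,0.5,-19,11,60,0.02,0.5,-19,11,95,0.02,0.5,-19,11,120,0.02,0.5,-19,11,133,0.02,0.5,-19,11,133,0.02,0.5,-19,11,133,0.02,0,-19,11,133,0.02,0,-19,11,133,0.02,0,-19,11,133,0.02,0,-19,11,100,0.02,0,-19,11,50,0.02,0,-19,11,10,0.02,0,-19,11,10,0.02,0,-19,11,10,0.02,0]}}

```text
clock: 15.25
tool_pos: [0.5599, 0.2226, 0.1406]
ee_rot: [0.045, 0.999, -0.0, -0.0]
wrist_force: [-0.9, 0.4, -1.4]
finger_gap: 0.03
finger_force: 30.0
```

```bash
python3 - <<'E'
from h import *
im=cap('wrist'); W=cloud(im); o=get_obs()['tool_pos']
for v in range(213,320,12):
    p=W[v,319]; print(v,np.round((p-o)*1000,1))
pB=(.5987,-.108); plan((*pB,.14,106.2),(*pB,.03,106.2))
E
```

```text
213 [  20.    -1.6 -133.3]
225 [-15.1   1.7  -9.2]
237 [-14.9   1.7   6.8]
249 [-14.8   1.7  20.4]
261 [-13.8   1.6  30.4]
273 [-8.1  1.1 30.2]
285 [-2.5  0.6 30.4]
297 [ 3.9  0.  29.5]
309 [ 9.8 -0.5 29.6]
now [0.5593 0.2223 0.1396] yaw 84.8 gap 0.0294 ff 30.0 F [-0.7  0.3 -0.3] t 15.3 j6 -1.19
[-6.920e+01 -3.254e+02 -2.000e-01] turn -0.374
[ -69.4 -325.3  109.8] turn -0.374
```

Call:
{"fn": "apply_moves", "kwargs": {"commands": [-69,-325,0,-0.374,0,-69,-325,0,-0.374,0,-69,-325,0,-0.374,0,-69,-325,0,-0.374,0,-69,-325,0,-0.374,0,-69,-325,0,-0.374,0,-69,-325,0,-0.374,0,-69,-325,40,-0.374,0,-69,-325,80,-0.374,0,-69,-325,105,-0.374,0,-69,-325,116,-0.374,0,-69,-325,119,-0.374,0,-69,-325,119,-0.374,0]}}

```text
clock: 16.92
tool_pos: [0.6002, -0.1071, 0.023]
ee_rot: [-0.141, 0.99, -0.0, 0.001]
wrist_force: [0.9, -0.3, -0.3]
finger_gap: 0.03
finger_force: 30.0
```

Call:
{"fn": "apply_moves", "kwargs": {"commands": [0,0,4,0,0,0,0,6,0,0,0,0,6,0,0,0,0,6,0,0.3,0,0,6,0,0.4,0,0,6,0,0.4,0,0,-20,0,0.4,0,0,-80,0,0.4,0,0,-130,0,0.5,120,0,-130,0,0.5,120,0,-130,0,0.5,120,0,-130,0,0.5,120,0,-130,0,0.5]}}

```text
clock: 18.55
tool_pos: [0.4849, -0.1411, 0.1528]
ee_rot: [-0.141, 0.99, -0.0, 0.001]
wrist_force: [0.2, -0.3, 0.7]
finger_gap: 0.0463
finger_force: 0.0
```

```bash
python3 - <<'E'
from h import *
t=cap('top'); crop(t,200,40,450,240,3,'t5.png')
mrect(t,.58,-.051,.028,.03,.04,.055,'A'); mrect(t,.6,-.108,.028,.03,.04,.055,'B')
mrect(t,.46,-.116,.05,.05,.035,.06,'handle')
mrect(t,.373,.225,.03,.04,.084,.1,'bar')
plan((.373,.2262,.16,-.9),(.373,.2262,.067,-.9))
E
```

```text
A 80 [ 0.5796 -0.0488] [0.03  0.029] 16.7 z 0.0471 mean [ 0.5792 -0.0492]
B 79 [ 0.5978 -0.1055] [0.031 0.029] 13.7 z 0.0468 mean [ 0.598  -0.1049]
handle 14 [ 0.4507 -0.1173] [0.017 0.008] 65.5 z 0.0525 mean [ 0.451  -0.1179]
bar 62 [0.3736 0.2267] [0.049 0.01 ] 88.5 z 0.0924 mean [0.3735 0.2263]
now [ 0.4855 -0.141   0.153 ] yaw 106.2 gap 0.0468 ff 0.0 F [ 0.2 -1.   1.2] t 18.6 j6 -2.24
[  5.4 384.   -7.4] turn -1.272
[  5.6 384.1  85.6] turn -1.272
```

View pics/t5.png

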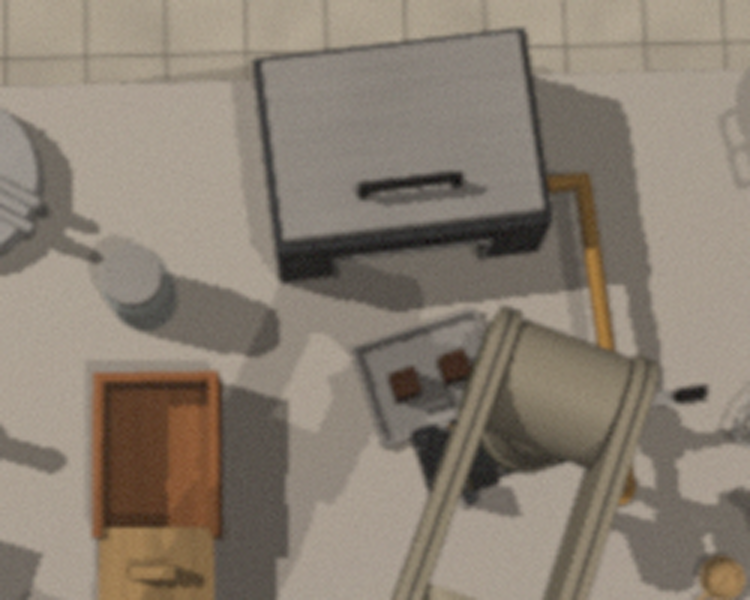

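Both chunks stand on the tray at (405,385) and (455,365), and the box is empty. The arm is already by the tray handle, so I do the tray next and measure the handle and slot sides.

```bash
python3 - <<'E'
from h import *
w=cap('wrist'); h=mrect(w,.46,-.116,.05,.05,.035,.06,'handle')
mrect(w,.58,-.051,.028,.03,.04,.055,'A'); mrect(w,.6,-.108,.028,.03,.04,.055,'B')
a=np.radians(5.6); x=np.array([np.cos(a),np.sin(a)]); y=np.array([-x[1],x[0]])
M=np.array([.7192,-.0601])
for n in ('top','side'):
    im=load(n) if n=='top' else cap(n); S=cloud(im).reshape(-1,3); S=S[~np.isnan(S[:,0])]
    d=S[:,:2]-M; q=np.stack([d@x,d@y],1)
    k=(abs(q[:,0])<.02)&(abs(q[:,1])<.17)&(S[:,2]>.025)&(S[:,2]<.065); f=q[k]
    ys=np.sort(f[:,1]); g=np.diff(ys); i=g.argmax() if len(g) else 0
    print(n,len(ys),'front x',np.median(f[:,0]),'y ends',ys[0],ys[-1],'gap',ys[i],ys[i+1])
    if len(ys): 
        for lo,hi in((-.17,-.08),(.08,.17)):
            s=f[(f[:,1]>lo)&(f[:,1]<hi)]; print('  x med',np.median(s[:,0]) if len(s) else None, np.round(np.percentile(s[:,1],[1,99]),4) if len(s) else '')
    k=(S[:,2]>.12)&(S[:,2]<.145)&(abs(q[:,1])<.19)&(q[:,0]>-.03)&(q[:,0]<.25)
    print('  top',cv2.minAreaRect(S[k][:,:2].astype(np.float32)))
plan((h[0],h[1],.12,106.2),(h[0],h[1],.017,106.2))
E
```

```text
handle 729 [ 0.4615 -0.1183] [0.032 0.012] 16.3 z 0.0507 mean [ 0.4603 -0.1192]
A 139 [ 0.58   -0.0634] [0.023 0.008] 16.7 z 0.0447 mean [ 0.5805 -0.0646]
B 693 [ 0.5933 -0.1094] [0.02  0.029] 16.8 z 0.0446 mean [ 0.5923 -0.1096]
top 120 front x 0.0018467206853825927 y ends -0.14967161082836694 0.14978728501530122 gap -0.08077684436564578 0.08221934781989455
  x med 0.0018506631369960788 [-0.1485 -0.081 ]
  x med 0.0018455356106176957 [0.0823 0.1495]
  top ((0.8290449380874634, -0.04959087073802948), (0.2226962149143219, 0.3004992604255676), 5.312137603759766)
side 160 front x 0.004008942776683385 y ends -0.15719903478636332 -0.0835431256412258 gap -0.10001318468417206 -0.09747313468900269
  x med 0.004008942776683385 [-0.1558 -0.0851]
  x med None 
  top ((0.8263487815856934, -0.05819883942604065), (0.2245631068944931, 0.29493117332458496), 6.209311008453369)
now [ 0.4856 -0.1408  0.1527] yaw 106.3 gap 0.0463 ff 0.0 F [-0.   0.3 -0.7] t 18.7 j6 -2.24
[16.9 28.3 32.7] turn 0.001
[ 17.   28.4 135.7] turn 0.001
```

Call:
{"fn": "apply_moves", "kwargs": {"commands": [17,28.4,30,0,0.5,17,28.4,60,0,0.5,17,28.4,90,0,0.5,17,28.4,120,0,0.5,17,28.4,135,0,0.5,17,28.4,135,0,0.5,17,28.4,135,0,0.2,17,28.4,135,0,0,17,28.4,135,0,0,17,28.4,135,0,0,17,28.4,135,0,0]}}

```text
clock: 20.08
tool_pos: [0.4603, -0.1185, 0.0176]
ee_rot: [-0.141, 0.99, -0.0, 0.0]
wrist_force: [-0.4, 0.6, 3.2]
finger_gap: 0.012
finger_force: 30.0
```

```bash
python3 - <<'E'
from h import *
o=get_obs()['tool_pos']; z=o[2]
plan((.500,-.0822,z,95.6),(.6583,-.0668,z,95.6))
E
```

```text
now [ 0.4603 -0.1185  0.0176] yaw 106.2 gap 0.012 ff 30.0 F [-0.4  0.6  3.2] t 20.07 j6 -2.21
[-48.3  23.7   0. ] turn 0.186
[-2.046e+02 -5.700e+00  1.000e-01] turn 0.186
```

Call:
{"fn": "apply_moves", "kwargs": {"commands": [-4,2,0,0.015,0,-8,4,0,0.03,0,-12,6,0,0.046,0,-16,8,0,0.062,0,-20,10,0,0.078,0,-24,12,0,0.094,0,-28,14,0,0.11,0,-32,16,0,0.126,0,-36,18,0,0.142,0,-40,20,0,0.157,0,-44,22,0,0.172,0,-47,23.2,0,0.182,0,-48,23.7,0,0.186,0,-48,23.7,0,0.186,0,-48,23.7,0,0.186,0]}}

```text
clock: 21.95
tool_pos: [0.4988, -0.0828, 0.0176]
ee_rot: [-0.048, 0.999, -0.0, -0.001]
wrist_force: [-7.8, -3.4, 9.7]
finger_gap: 0.0118
finger_force: 30.0
```

```bash
python3 - <<'E'
from h import *
w=cap('wrist'); t=cap('top')
a=np.radians(5.6); x=np.array([np.cos(a),np.sin(a)]); y=np.array([-x[1],x[0]]); M=np.array([.721,-.0605])
for im in (w,t):
    S=cloud(im).reshape(-1,3); S=S[~np.isnan(S[:,0])]; d=S[:,:2]-M; q=np.stack([d@x,d@y],1)
    k=(q[:,0]>-.145)&(q[:,0]<-.02)&(abs(q[:,1])<.1)&(S[:,2]>.0115)&(S[:,2]<.018); f=q[k]
    for lo in (-.14,-.11,-.08,-.05,-.035):
        s=f[(f[:,0]>lo)&(f[:,0]<lo+.02)]; 
        if len(s)>4: print(lo,np.round([s[:,1].min(),s[:,1].max()],4),len(s))
plan((.6583,-.0668,.0176,95.6))
crop(t,250,40,450,240,3,'t6.png')
E
```

```text
-0.14 [0.0484 0.0759] 7
-0.11 [-0.0738  0.0744] 13
-0.08 [-0.0766  0.0747] 14
-0.05 [-0.0731  0.0747] 36
-0.035 [-0.0693  0.0755] 40
now [ 0.4988 -0.0828  0.0176] yaw 95.5 gap 0.0116 ff 30.0 F [-7.9 -2.9  9.8] t 22.05 j6 -1.93
[-160.3    0.5   -0.3] turn -0.001
```

View pics/t6.png

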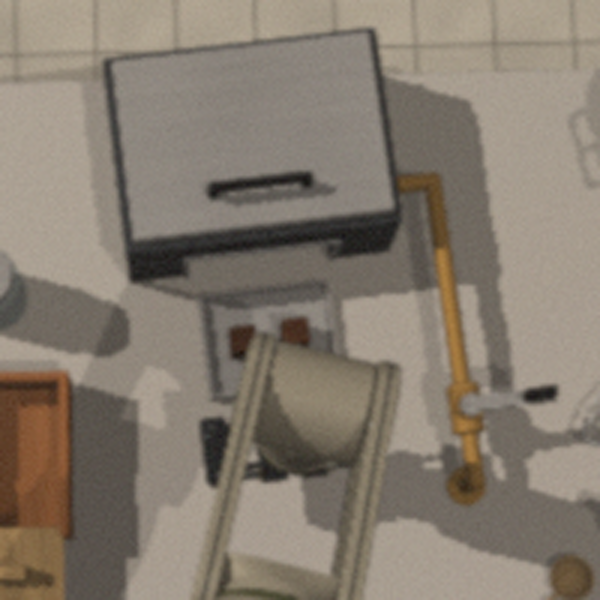

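The tray lies straight before the slot, with its rims at ±75 mm about the slot's centre line and both chunks standing at (243,340) and (295,330). I push it in.

Call:
{"fn": "apply_moves", "kwargs": {"commands": [-5,0,0,0,0,-12,0,0,0,0,-20,0,0,0,0,-28,0,0,0,0,-36,0,0,0,0,-44,0,0,0,0,-52,0,0,0,0,-60,0,0,0,0,-68,0,0,0,0,-76,0,0,0,0,-84,0,0,0,0,-92,0,0,0,0,-100,0,0,0,0,-108,0,0,0,0,-116,0,0,0,0,-124,0,0,0,0,-132,0,0,0,0,-140,0,0,0,0,-146,0,0,0,0,-150,0,0,0,0]}}

```text
clock: 24.55
tool_pos: [0.6478, -0.0679, 0.0175]
ee_rot: [-0.048, 0.999, -0.0, -0.001]
wrist_force: [-10.6, -0.5, 11.2]
finger_gap: 0.0115
finger_force: 30.0
```

Call:
{"fn": "apply_moves", "kwargs": {"commands": [-2,0,0,0,0,-4,0,0,0,0,-6,0,0,0,0,-6,0,0,0,0,-6,0,0,0,0]}}

```text
clock: 25.18
tool_pos: [0.6538, -0.0673, 0.0175]
ee_rot: [-0.048, 0.999, -0.0, -0.001]
wrist_force: [-7.6, -0.7, 9.3]
finger_gap: 0.0118
finger_force: 30.0
```

Call:
{"fn": "apply_moves", "kwargs": {"commands": [-1.5,0,0,0,0,-3,0,0,0,0,-3,0,0,0,0]}}

```text
clock: 25.55
tool_pos: [0.6567, -0.0671, 0.0175]
ee_rot: [-0.048, 0.999, -0.0, -0.001]
wrist_force: [-8.3, -1.4, 9.3]
finger_gap: 0.0116
finger_force: 30.0
```

Call:
{"fn": "apply_moves", "kwargs": {"commands": [-1,0,0,0,0,-2,0,0,0,0,-2,0,0,0,0]}}

```text
clock: 25.92
tool_pos: [0.6574, -0.0669, 0.0175]
ee_rot: [-0.048, 0.999, -0.0, -0.003]
wrist_force: [-15.9, -0.7, 14.5]
finger_gap: 0.012
finger_force: 30.0
```

Call:
{"fn": "apply_moves", "kwargs": {"commands": [-1,0,0,0,0,-2,0,0,0,0,-2,0,0,0,0]}}

```text
clock: 26.3
tool_pos: [0.6578, -0.0669, 0.0174]
ee_rot: [-0.048, 0.999, 0.0, -0.004]
wrist_force: [-23.6, -1.8, 20.1]
finger_gap: 0.012
finger_force: 30.0
```

Call:
{"fn": "apply_moves", "kwargs": {"commands": [0,0,0,0,0.4,0,0,0,0,0.4,0,0,0,0,0.4,0,0,-40,0,0.4,0,0,-100,0,0.4,60,0,-140,0,0.5,120,0,-140,0,0.5,170,100,-140,0,0.5,170,100,-140,0,0.5,170,100,-140,0,0.5]}}

```text
clock: 27.55
tool_pos: [0.4812, 0.019, 0.1571]
ee_rot: [-0.05, 0.999, 0.0, 0.0]
wrist_force: [-0.4, -0.3, 0.2]
finger_gap: 0.0466
finger_force: 0.0
```

```bash
python3 - <<'E'
from h import *
t=cap('top'); w=cap('wrist')
a=np.radians(5.5); x=np.array([np.cos(a),np.sin(a)]); y=np.array([-x[1],x[0]]); M=np.array([.721,-.0605])
for n,im in(('t',t),('w',w)):
    c=mrect(im,.657,-.067,.04,.03,.03,.06,'handle'+n)
    if c is not None: print((c-M)@x,(c-M)@y,'want -.063,0')
mrect(t,.373,.225,.03,.04,.084,.1,'bar')
plan((.3735,.2262,.16,-.9),(.3735,.2262,.067,-.9))
crop(w,0,0,640,400,1,'w7.png')
E
```

```text
handlet 40 [ 0.6579 -0.064 ] [0.032 0.012] 7.3 z 0.0516 mean [ 0.6563 -0.0636]
-0.06315706505877519 0.0025268268753089176 want -.063,0
handlew 0
bar 62 [0.3735 0.2259] [0.048 0.01 ] 88.4 z 0.0922 mean [0.3734 0.2258]
now [0.4831 0.0169 0.1575] yaw 95.6 gap 0.0463 ff 0.0 F [-0.3 -0.6  0.3] t 27.65 j6 -1.74
[ 88.5 219.   -2.7] turn -1.457
[ 88.6 219.1  90.3] turn -1.457
```

View pics/w7.png

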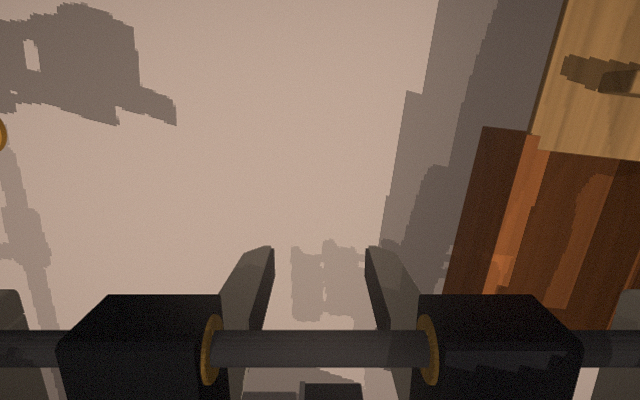

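The tray's handle stands 63 mm out from the mouth, so the tray is home. The view shows only the box side, at (540,230). Now to the lid bar, to shut it.

Call:
{"fn": "apply_moves", "kwargs": {"commands": [88.5,219,-2,1.684,0.5,88.5,219,-2,1.684,0.5,88.5,219,-2,1.684,0.5,88.5,219,-2,1.684,0.5,88.5,219,-2,1.684,0.5,88.5,219,-2,1.684,0.5,88.5,219,-2,1.684,0.5,88.5,219,-2,1.684,0.5,88.5,219,-2,1.684,0.5,88.5,219,-2,1.684,0.5,88.5,219,-2,1.684,0.5,88.5,219,-2,1.684,0.5]}}

```text
clock: 29.15
tool_pos: [0.374, 0.2258, 0.1592]
ee_rot: [0.712, 0.702, -0.0, 0.0]
wrist_force: [0.3, 0.6, 0.1]
finger_gap: 0.0468
finger_force: 0.0
```

```bash
python3 - <<'E'
from h import *
w=cap('wrist')
c=mrect(w,.373,.225,.03,.04,.084,.1,'bar')
plan((.3736,.2262,.0675,-.9))
E
```

```text
bar 1362 [0.3744 0.226 ] [0.05  0.014] 89.5 z 0.0906 mean [0.3746 0.2276]
now [0.3739 0.2258 0.1591] yaw -0.8 gap 0.0467 ff 0.0 F [-0.1  0.  -0.4] t 29.2 j6 0.44
[ 0.4 -0.3 91.6] turn 0.001
```

Call:
{"fn": "apply_moves", "kwargs": {"commands": [0,0,40,0,0.5,0,0,75,0,0.5,0,0,91,0,0.5,0,0,91,0,0.5,0,0,91,0,0,0,0,91,0,0,0,0,91,0,0,0,0,91,0,0,0,0,91,0,0]}}

```text
clock: 30.32
tool_pos: [0.3738, 0.2262, 0.0687]
ee_rot: [0.713, 0.701, 0.0, 0.0]
wrist_force: [-0.5, 0.0, 4.2]
finger_gap: 0.0138
finger_force: 30.0
```

Call:
{"fn": "apply_moves", "kwargs": {"commands": [0,4,0,0,0,0,14,0,0,0,0,26,0,0,0,0,38,0,0,0,0,50,0,0,0,0,62,0,0,0,0,74,0,0,0,0,86,0,0,0,0,98,0,0,0,0,110,0,0,0,0,122,0,0,0,0,132,0,0,0,0,140,0,0,0,0,146,0,0,0,0,151,0,0,0,0,156,0,0,0,0,159,0,0,0,0,159,0,0,0,0,159,0,0,0]}}

```text
clock: 32.7
tool_pos: [0.5331, 0.224, 0.0687]
ee_rot: [0.713, 0.701, 0.001, 0.0]
wrist_force: [1.5, 4.3, 6.2]
finger_gap: 0.0137
finger_force: 30.0
```

Call:
{"fn": "apply_moves", "kwargs": {"commands": [0,1,0,0,0,0,2,0,0,0,0,2,0,0,0]}}

```text
clock: 33.08
tool_pos: [0.5336, 0.224, 0.0686]
ee_rot: [0.713, 0.702, -0.0, -0.001]
wrist_force: [-6.6, 3.1, 11.0]
finger_gap: 0.0139
finger_force: 30.0
```

Call:
{"fn": "apply_moves", "kwargs": {"commands": [0,0,0,0,0.4,0,0,0,0,0.4,0,0,0,0,0.4,0,0,-40,0,0.4,0,0,-90,0,0.4,0,0,-130,0,0.4,0,0,-130,0,0.4]}}

```text
clock: 33.95
tool_pos: [0.5369, 0.2241, 0.2027]
ee_rot: [0.713, 0.701, 0.003, 0.002]
wrist_force: [-0.3, -0.2, 0.8]
finger_gap: 0.0372
finger_force: 0.0
```

```bash
python3 - <<'E'
from h import *
w=cap('wrist'); t=cap('top')
for im in (w,t): mrect(im,.533,.225,.03,.04,.084,.1,'bar')
mrect(t,.657,-.067,.04,.03,.03,.06,'handle')
plan((.5476,-.3477,.2,5.5))
E
```

```text
bar 994 [0.5343 0.224 ] [0.05  0.013] 89.1 z 0.0907 mean [0.5345 0.2252]
bar 0
handle 44 [ 0.6575 -0.0643] [0.032 0.012] 5.7 z 0.0514 mean [ 0.6564 -0.0639]
now [0.5345 0.2234 0.198 ] yaw -0.9 gap 0.037 ff 0.0 F [-0.6  0.2  0.2] t 34.05 j6 0.32
[-570.8   22.3   -2. ] turn -0.112
```

Call:
{"fn": "apply_moves", "kwargs": {"commands": [-571,22,0,-0.112,0.45,-571,22,0,-0.112,0.45,-571,22,0,-0.112,0.45,-571,22,0,-0.112,0.45,-571,22,0,-0.112,0.45,-571,22,0,-0.112,0.45,-571,22,0,-0.112,0.45,-571,22,0,-0.112,0.45,-571,22,0,-0.112,0.45,-571,22,0,-0.112,0.45,-571,22,0,-0.112,0.45,-571,22,0,-0.112,0.45,-571,22,0,-0.112,0.45]}}

```text
clock: 35.67
tool_pos: [0.5477, -0.3462, 0.1982]
ee_rot: [0.672, 0.741, 0.0, -0.0]
wrist_force: [-0.2, -0.8, -0.2]
finger_gap: 0.0415
finger_force: 0.0
```

```bash
python3 - <<'E'
from h import *
w=cap('wrist'); crop(w,0,0,640,400,1,'w8.png')
c=mrect(w,.5476,-.3477,.03,.03,.108,.135,'tab')
mrect(w,.541,-.28,.03,.025,.094,.104,'hub')
plan((*c,.104,5.5))
E
```

```text
tab 813 [ 0.5481 -0.3493] [0.012 0.032] 5.4 z 0.1265 mean [ 0.5479 -0.3471]
hub 1291 [ 0.542  -0.2867] [0.024 0.037] 0.1 z 0.0984 mean [ 0.5424 -0.2859]
now [ 0.5477 -0.3464  0.1984] yaw 5.6 gap 0.0419 ff 0.0 F [-0.3  0.3 -0.2] t 35.73 j6 -0.74
[-2.9  0.1 94.4] turn 0.002
```

View pics/w8.png

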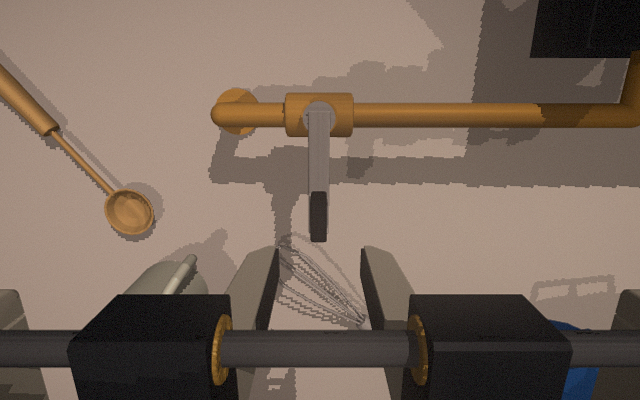

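The tab is at (318,217), with the lever square to the pipe and its axis at (318,115). I descend and grip it.

Call:
{"fn": "apply_moves", "kwargs": {"commands": [-2.5,0,40,0,0.45,-2.5,0,80,0,0.45,-2.5,0,94,0,0.45,-2.5,0,94,0,0.45,-2.5,0,94,0,0,-2.5,0,94,0,0,-2.5,0,94,0,0,-2.5,0,94,0,0]}}

```text
clock: 36.72
tool_pos: [0.5475, -0.3507, 0.1051]
ee_rot: [0.672, 0.74, -0.0, 0.0]
wrist_force: [-2.5, -0.5, 4.5]
finger_gap: 0.0117
finger_force: 30.0
```

```bash
python3 - <<'E'
from h import *
plan()
# arc in tool axes: axis lies 70 mm along tool +x; clockwise turn a about tool z (down)
for d in range(3,49,3):
    a=np.radians(d); print(d,np.round([70-70*np.cos(a),-70*np.sin(a),a],3))
E
```

```text
now [ 0.5475 -0.3507  0.1051] yaw 5.5 gap 0.0117 ff 30.0 F [-2.5 -0.5  4.5] t 36.73 j6 -0.74
3 [ 0.096 -3.664  0.052]
6 [ 0.383 -7.317  0.105]
9 [  0.862 -10.95    0.157]
12 [  1.53  -14.554   0.209]
15 [  2.385 -18.117   0.262]
18 [  3.426 -21.631   0.314]
21 [  4.649 -25.086   0.367]
24 [  6.052 -28.472   0.419]
27 [  7.63  -31.779   0.471]
30 [  9.378 -35.      0.524]
33 [ 11.293 -38.125   0.576]
36 [ 13.369 -41.145   0.628]
39 [ 15.6   -44.052   0.681]
42 [ 17.98  -46.839   0.733]
45 [ 20.503 -49.497   0.785]
48 [ 23.161 -52.02    0.838]
```

Call:
{"fn": "apply_moves", "kwargs": {"commands": [0.1,-3.7,0,0.052,0,0.4,-7.3,0,0.105,0,0.9,-11,0,0.157,0,1.5,-14.6,0,0.209,0,2.4,-18.1,0,0.262,0,3.4,-21.6,0,0.314,0,4.6,-25.1,0,0.367,0,6,-28.5,0,0.419,0,7.6,-31.8,0,0.471,0,9.4,-35,0,0.524,0,11.3,-38.1,0,0.576,0,13.4,-41.1,0,0.628,0,15.6,-44,0,0.681,0,18,-46.8,0,0.733,0,20.5,-49.5,0,0.785,0,20.5,-49.5,0,0.785,0,20.5,-49.5,0,0.785,0]}}

```text
clock: 38.85
tool_pos: [0.4962, -0.3351, 0.105]
ee_rot: [0.904, 0.427, -0.0, 0.0]
wrist_force: [-3.4, -0.2, 6.5]
finger_gap: 0.0117
finger_force: 30.0
```

Call:
{"fn": "apply_moves", "kwargs": {"commands": [0,0,0,0,0.35,0,0,0,0,0.35,0,0,0,0,0.35,0,0,-40,0,0.4,0,0,-90,0,0.4,0,0,-90,0,0.4,0,0,-90,0,0.4]}}

```text
clock: 39.72
tool_pos: [0.4963, -0.3346, 0.1939]
ee_rot: [0.904, 0.427, 0.0, 0.0]
wrist_force: [-0.8, 1.0, -1.2]
finger_gap: 0.0372
finger_force: 0.0
```

```bash
python3 - <<'E'
from h import *
w=cap('wrist'); t=cap('top')
c=mrect(w,.492,-.326,.04,.04,.108,.135,'tab')
d=c-np.array([.5414,-.2796]); print(np.hypot(*d),'lever',90+5.5-90-(np.degrees(np.arctan2(d[1],d[0]))+90)%360)
mrect(t,.657,-.067,.04,.03,.03,.06,'handle'); mrect(t,.533,.225,.03,.04,.084,.1,'bar')
crop(w,200,50,480,250,2.4,'w9.png')
plan()
E
```

```text
tab 824 [ 0.4983 -0.334 ] [0.031 0.012] 51.7 z 0.1266 mean [ 0.4996 -0.3323]
0.06943406615440152 lever -316.11538844122975
handle 43 [ 0.6575 -0.0647] [0.033 0.012] 6.4 z 0.0524 mean [ 0.656  -0.0637]
bar 74 [0.5327 0.2248] [0.05  0.014] 89.4 z 0.0925 mean [0.533 0.225]
now [ 0.4955 -0.334   0.1923] yaw -39.5 gap 0.037 ff 0.0 F [-0.  -0.8 -0.4] t 39.83 j6 0.01
```

View pics/w9.png

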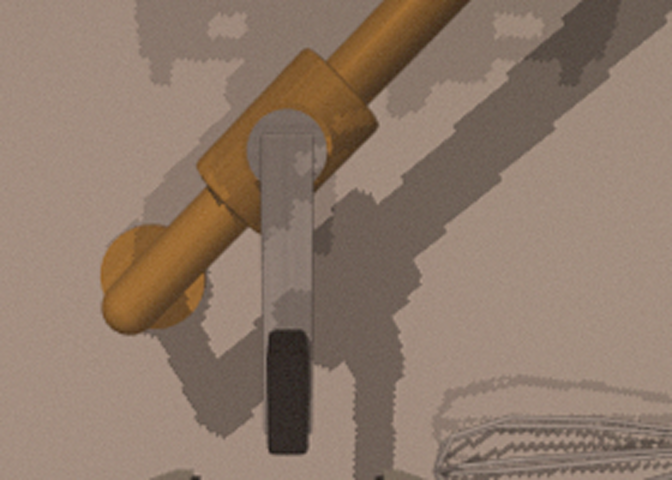

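The lever is now about 44-45° to the pipe: the tab is at (288,390) and the hub at (288,145). Lid and tray readings are unchanged, so I hand in.

```bash
python3 -c "
from bench import *
print(sign_off())"
```

```text
the job is handed in; nothing more can be done
None
```

The job is handed in. Both chunks in the box (there were two) are on the tray, the tray is home in the smoker and the lid is shut over its ridge. Only then did I turn the valve to half open (about 44–45° measured), finishing at about 40 s of the 208 s allowed; `sign_off()` gave no verdict.

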